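# Load the lab shaker with slide trays

### The arm

A 6-joint arm with a two-finger parallel gripper is mounted at the origin on the work surface. World frame = base frame: x ahead of the robot, y to its left, z up, the work surface at z = 0. Lengths are in m, angles in rad, forces in N, time in s.
With the tool pointing down it reaches from about 0.35 to 0.775 m from the base axis. Payload 5.5 kg.
Tool frame: the origin (TCP) lies between the finger pads, 19 mm behind the fingertips; this is the grasp point; z points along the fingers, y is the line along which they close (so a half turn about z gives the same grasp; the last joint's range is limited). The gripper opens to 85 mm and grips with 20 to 120 N. Pads are 22 mm wide; open, the fingers measure 114 mm over their backs; the gripper's body (76 mm by 85 mm) begins 54 mm behind the grasp point. The pads swing forward as they close: fully open they stand 13 mm farther back than shut.
Start: joints at [1.127, 0.313, 0.046, 1.304, 0, 1.431], TCP at [0.172, 0.549, 0.25] pointing down, gripper open.
Joint ranges: [-2.76, 2.76], [-0.86, 1.69], [-1.03, 1.26], [-2.2, 2.34], [-1.47, 1.5], [-3.14, 3.14]. Speed limits (rad/s): [2.57, 2.57, 3.14, 3.14, 3.14, 3.14].

### API

Orientations are given as a unit quaternion [x, y, z, w].
In Python, from rig import observe, snapshot, hand_in gives the robot as it stands.
- The arm moves only by the shell command python3 -m jog 'ROWS' [OPENING] [FORCE]. ROWS is text: rows parted by semicolons, each of 4 numbers parted by spaces: the shift along the tool's x, y, z each as a share of 25 cm, from -1 to 1, then the turn about the tool's z as a share of 30 degrees, from -1 to 1. In form: dx dy dz turn; .... A call has exactly 10 rows; each row is the pose to reach, as a shift and turn from the pose commanded when the call began, along the tool's axes at that moment; what a row does not reach only later rows make up. A row lasts 1/12 s, in which the tool goes at most 41.7 mm and 7.16 degrees, less where a joint would pass 70% of its speed; a pose out of reach is approached as far as the arm can. A call with a number of a shift or a turn outside -1 to 1 is refused whole. A call with a gripper value outside its range is refused whole. OPENING is the opening, from 0 (shut) to 1 (fully open), set as the call begins (- or left out, the last holds). The fingers move at their own pace and stop on an object; FORCE is the grip in N (left out, the last holds). Time passes only in rows, so rows that repeat a pose let the fingers close, or fill a call up. It gives the time, the measured TCP pose, the force, the opening and the grip force at its end, in the units of the state.
- observe(): the state, without advancing time (a new reading comes with each control period).
- snapshot(name): name is "scene" or "top" or "wrist"; returns a dict with "img" (400x640x3 uint8, red, green, blue), "range_z" (400x640 float32, m along the optical axis (not along the pixel's ray), 0 where there is no reading), "mtx" (3x3 intrinsics, pixels), "k1" (the pictures are not rectified: a ray, as slopes to the right and down, at radius r is drawn at 1 + k1 r^2 times it, then the intrinsics apply), "view" (4x4, takes a point from world to camera coordinates); the wrist camera has in their place "T_tool_cam" (4x4, takes a point from camera to tool coordinates, whose origin is the TCP and whose axes are the flange's). Camera axes: x right, y down, z forward; pixel columns grow to the right and rows downward; lengths in m; the calibration is good to about 2 mm. A picture is of the moment at which its call begins: read the wrist's pose just before it.
- hand_in(): hands the job in; it is judged then, once.
The state is a dict: "clock": time; "joint_positions": joint angles; "qd": joint speeds; "effort": joint torques, N m; "eef_pos": TCP position; "eef_rot": TCP orientation; "wrist_force": force on the tool from outside, world axes, zero at the start; "moment": the same for the moment, N m; "opening": finger opening in m; "grip_force": force on a finger pad.
Only numpy, scipy, OpenCV 4.12 (cv2) and the standard library are available. Lean on these libraries where they do the work, as an engineer would, in place of code of your own. Each camera call takes 0.05 s, during which the arm holds its last target. There are 200 camera calls.

### The job

The shaker's speed dial has been left off zero: turn it until its pointer stands at the red zero mark, before loading anything. Then take the blue tray from the sloping rack and set it down squarely, lid up, on the white tray on the shaker, and stack the orange tray squarely on the blue one, edges flush all round. Set the trays down rather than letting them drop, do not shift the white tray, leave the dial at zero and leave everything else where it stands.

Things in the scene. Friction and masses are not known exactly. Their poses are not given: they have to be found in the camera images.
- shaker: orbital shaker, at rest, fixed, to the robot's left or right: white body 190 x 200 x 85 tall, over it a 180 x 180 platform with a black mat, top 100 above the table. In front (-x) a grey panel 95 long, 200 wide slopes down towards the robot at 25 deg from level, from 85 to 45 high, its middle at x -138, z 65. Origin: on the table under the platform's middle, z up (mm)
- dial (a joint): speed dial angle (rad) about the normal of the sloping panel: 0 = white pointer line at the long red zero mark, straight up the panel's slope; positive = counter-clockwise looking onto the panel. Stops at -1.5 and 1.5, starts between 0.5 and 1.3. Stays where left: friction about 0.06 N m, no spring
- dial_grip (a point): on the dial's axis, 33 out from the panel: TCP point for gripping. Black disc 60 in diameter, 10.5 high, carrying a bar grip 54 long x 14 wide, top 36.5 out from the panel; white line on the bar's pointing half. Axes turn with the dial: x along the bar to the pointing end, y across the bar (grip so), z out of the panel, 25 deg from vertical towards the robot (mm)
- rack: fixed steel rack on the other side from the shaker, base 170 x 210 x 8. Two cradles at y +60 and -60: boards 44 wide (a tray overhangs 9 each side), 120 long, rising away from the robot at 35 deg from level, a lip 10 high at the low end; middle of each board's face at x 0, z 70. Origin: on the table under the middle, x away from the robot, z up (mm)
- tray_white: lidded slide tray, white lid: flat rigid box 110 long (x), 62 wide (y), 18 thick (z), about 0.13 to 0.25 kg. Origin: centre of its underside, z out through the lid; both ends alike. Stands flat on the shaker's platform near its middle, loose, its length roughly along the shaker's x; the bottom of the pile (mm)
- tray_blue: lidded slide tray, blue lid: flat rigid box 110 long (x), 62 wide (y), 18 thick (z), about 0.13 to 0.25 kg. Origin: centre of its underside, z out through the lid; both ends alike. Starts in either cradle of the rack, length down the 35 deg slope, low end at the lip, lid facing up and towards the robot (mm)
- tray_orange: lidded slide tray, orange lid: flat rigid box 110 long (x), 62 wide (y), 18 thick (z), about 0.13 to 0.25 kg. Origin: centre of its underside, z out through the lid; both ends alike. Starts in either cradle of the rack, length down the 35 deg slope, low end at the lip, lid facing up and towards the robot (mm)
- tray_grey: spare lidded tray with a grey lid, the same size as the others (110 x 62 x 18), lying flat on the table between the shaker and the rack; a bystander. Origin: centre of its underside (mm)
- bottle: amber bottle, 60 in diameter and 120 tall, standing on the table between the shaker and the rack, beyond them; a bystander. Origin: centre of its underside (mm)
- jar: clear jar with a blue cap, 68 in diameter and 90 tall, on the robot's left; a bystander. Origin: centre of its underside (mm)
- petri: clear closed petri dish, 90 in diameter and 16 high, on the robot's right; a bystander. Origin: centre of its underside (mm)
- beaker: empty glass beaker, 76 in diameter and 90 tall, on the robot's right; a bystander. Origin: centre of its underside (mm)

How it is judged:
By the outcome, as a careful person would: the job done as asked, in the order asked, and still so for the second after the job is handed in, with the robot touching nothing.
It also fails if it takes over 72 s, if anything falls off the work surface, if the arm or the gripper's body presses on something with over 40 N, if the wrist force passes 120 N, or if a joint passes its speed limit or range.

## Working session

There is one attempt and no reset: what is moved stays moved. The work goes in short steps, Python scripts to look and compute and a shell command to move; the robot and the scene stay as the last step left them, time stands still between calls to the robot, and variables do not carry over. Pictures are saved under pics/ and viewed, at most 10 in all, crops included, and the job is handed in when it is done.

```bash
ls; mkdir -p pics; cat > h.py <<'E'
import numpy as np, cv2
from rig import observe, snapshot
from scipy.spatial.transform import Rotation as R
def cloud(s, T=None):
    # world points per pixel (HxWx3), nan where no range; T = camera-to-world
    K,k1,z=s["mtx"],s["k1"],s["range_z"].astype(float)
    h,w=z.shape
    u,v=np.meshgrid(np.arange(w),np.arange(h))
    p=np.stack([u,v],-1).reshape(-1,1,2).astype(float)
    n=cv2.undistortPoints(p,K,np.array([k1,0,0,0.])).reshape(h,w,2)
    if T is None: T=np.linalg.inv(s["view"])
    z=np.where(z>0,z,np.nan)
    c=np.dstack([n*z[...,None],z])
    return c@T[:3,:3].T+T[:3,3]
def wristT(o,s):
    T=np.eye(4);T[:3,:3]=R.from_quat(o["eef_rot"]).as_matrix();T[:3,3]=o["eef_pos"]
    return T@s["T_tool_cam"]
def save(name,img): cv2.imwrite("pics/"+name,cv2.cvtColor(img,cv2.COLOR_RGB2BGR))
E
python3 - <<'E'
from h import *
import pickle
o=observe();print(o)
d={n:snapshot(n) for n in("scene","top","wrist")}
pickle.dump((o,d),open("s0.pkl","wb"))
for n in d: print(n,d[n]["mtx"].round(1).tolist(),d[n]["k1"])
print(d["wrist"]["T_tool_cam"].round(3))
print(R.from_quat(o["eef_rot"]).as_matrix().round(3))
save("top.png",d["top"]["img"]);save("scene.png",d["scene"]["img"])
E
```

```text
pics
{'clock': 0.0, 'joint_positions': array([ 1.12739829e+00,  3.13988982e-01,  4.49537290e-02,  1.30360446e+00,
       -3.33441177e-05,  1.43118242e+00]), 'qd': array([ 6.80195331e-04,  9.13174169e-04,  7.95141455e-05,  5.05664519e-04,
        1.50267340e-03, -7.24686224e-04]), 'effort': array([ 5.80484141e-07, -4.80628145e+01,  2.98533010e+01,  1.95642858e-02,
       -1.47313067e-04,  1.25991028e-05]), 'eef_pos': array([0.17181408, 0.54821417, 0.24910502]), 'eef_rot': array([ 1.51308606e-01,  9.88486144e-01, -8.87600974e-04, -2.48921483e-04]), 'wrist_force': array([-0.23273554, -0.04262251,  0.40483327]), 'moment': array([ 0.03400813,  0.02605601, -0.05286401]), 'grip_force': 0.0, 'opening': 0.08514579152061123}
scene [[388.0, 0.0, 321.9], [0.0, 388.0, 196.5], [0.0, 0.0, 1.0]] -0.08358581964556693
top [[402.0, 0.0, 323.7], [0.0, 402.0, 202.0], [0.0, 0.0, 1.0]] -0.051267901813214375
wrist [[323.6, 0.0, 316.8], [0.0, 323.6, 190.4], [0.0, 0.0, 1.0]] -0.047842016262175435
[[-0.    -0.961 -0.276  0.07 ]
 [ 1.    -0.     0.    -0.   ]
 [-0.    -0.276  0.961 -0.124]
 [ 0.     0.     0.     1.   ]]
[[-0.954  0.299 -0.001]
 [ 0.299  0.954 -0.002]
 [ 0.    -0.002 -1.   ]]
```

View pics/top.png

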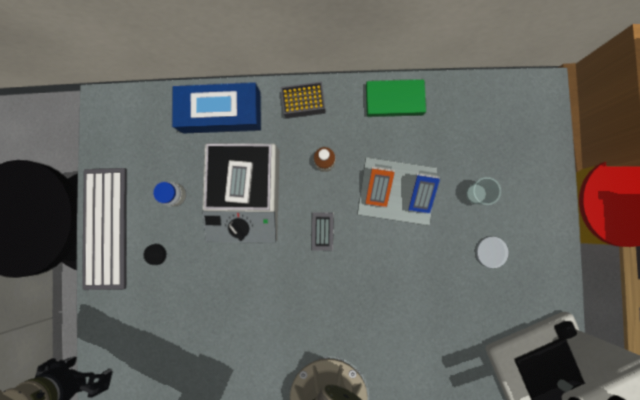

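View pics/scene.png

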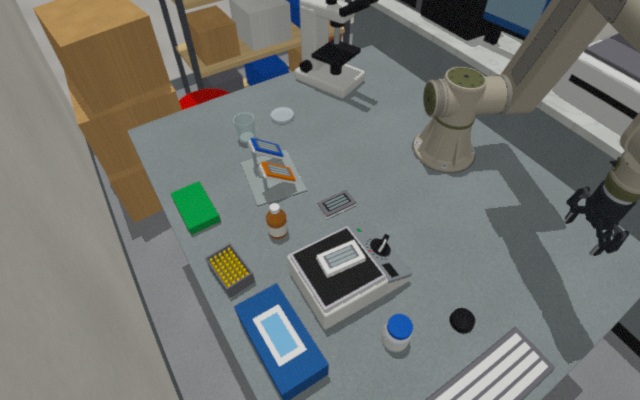

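Top: shaker platform centre ≈(240,178), dial ≈(238,229), rack ≈(398,190) with orange tray at (380,187), blue tray at (424,194), grey (322,231). The scene view agrees: blue (266,147), orange (279,172), white (341,258), dial (381,245).

```bash
python3 - <<'E'
from h import *
import pickle
o,d=pickle.load(open("s0.pkl","rb"))
for n,pts in(("top",dict(plat=(222,160),white=(240,181),dial=(238,229),blue=(424,194),orange=(380,187),grey=(322,231),bottle=(323,157))),("scene",dict(plat=(320,290),white=(341,258),dial=(381,245),blue=(266,147),orange=(279,172)))):
    P=cloud(d[n])
    for k,(u,v) in pts.items(): print(n,k,P[v,u].round(3))
P=cloud(d["top"]);hsv=cv2.cvtColor(d["top"]["img"],cv2.COLOR_RGB2HSV)
def fit(m,l):
    q=P[m];q=q[~np.isnan(q).any(1)];r=cv2.minAreaRect((q[:,:2]*1000).astype(np.float32));print(l,len(q),np.round(r[0],1),np.round(r[1],1),round(r[2],1),"z",np.percentile(q[:,2],[5,50,95]).round(3))
v,u=np.mgrid[:400,:640]
box=lambda a,b,c,e:(u>a)&(u<b)&(v>c)&(v<e)
Z=P[...,2]
fit(box(190,290,130,215)&(Z>.092)&(Z<.108),"platform")
fit(box(190,290,130,215)&(Z>.112)&(Z<.13),"whitetray")
fit(box(345,450,145,240)&(Z>.004)&(Z<.015),"rackbase")
H,S,V=hsv[...,0],hsv[...,1],hsv[...,2]
fit(box(360,450,150,225)&(S>140)&(H<20)&(Z>.03),"orange")
fit(box(360,450,150,225)&(S>140)&(H>100)&(H<130)&(Z>.03),"blue")
E
```

```text
top plat [0.674 0.27  0.105]
top white [0.613 0.218 0.118]
top dial [0.486 0.231 0.091]
top blue [ 0.567 -0.276  0.086]
top orange [ 0.589 -0.157  0.091]
top grey [0.474 0.005 0.02 ]
top bottle [ 0.67  -0.005  0.121]
scene plat [0.706 0.267 0.102]
scene white [0.618 0.228 0.117]
scene dial [0.504 0.247 0.106]
scene blue [ 0.576 -0.266  0.091]
scene orange [ 0.594 -0.145  0.088]
platform 3331 [628.1 229. ] [179.3 181.2] 87.8 z [0.098 0.101 0.104]
whitetray 941 [611.7 224.8] [ 62.6 109.8] 83.5 z [0.115 0.119 0.122]
rackbase 2681 [ 581.  -218.3] [302.7 272.8] 88.3 z [0.004 0.008 0.012]
orange 383 [ 588.1 -155. ] [59.7 91.3] 80.0 z [0.057 0.092 0.116]
blue 335 [ 566.3 -273.3] [59.6 88.4] 78.7 z [0.058 0.091 0.116]
```

```bash
python3 -m jog '-.892 -.388 -.04 0;-.892 -.388 -.04 0;-.892 -.388 -.04 0;-.892 -.388 -.04 0;-.892 -.388 -.04 0;-.892 -.388 -.04 0;-.892 -.388 -.04 0;-.892 -.388 -.04 0;-.892 -.388 -.04 0;-.892 -.388 -.04 0'
python3 -m jog '-.892 -.388 -.04 -.52;-.892 -.388 -.04 -.52;-.892 -.388 -.04 -.52;-.892 -.388 -.04 -.52;-.892 -.388 -.04 -.52;-.892 -.388 -.04 -.52;-.892 -.388 -.04 -.52;-.892 -.388 -.04 -.52;-.892 -.388 -.04 -.52;-.892 -.388 -.04 -.52'
python3 - <<'E'
from h import *
import pickle
o=observe();s=snapshot("wrist");pickle.dump((o,s),open("w1.pkl","wb"))
print(o["clock"],o["eef_pos"],R.from_quat(o["eef_rot"]).as_matrix().round(3),o["joint_positions"].round(2))
save("w1.png",s["img"])
P=cloud(s,wristT(o,s));Z=P[...,2]
print(np.isnan(Z).mean())
def fit(m,l):
    q=P[m];q=q[~np.isnan(q).any(1)];r=cv2.minAreaRect((q[:,:2]*1000).astype(np.float32));print(l,len(q),np.round(r[0],1),np.round(r[1],1),round(r[2],1),"z",np.percentile(q[:,2],[5,50,95]).round(3))
near=(abs(P[...,0]-.62)<.15)&(abs(P[...,1]-.23)<.13)
fit(near&(abs(Z-.1)<.006),"platform");fit(near&(abs(Z-.118)<.006)&(P[...,0]>.54),"white")
E
```

```text
clock: 0.98
eef_pos: [0.3549, 0.39, 0.2598]
eef_rot: [0.151, 0.989, -0.0, -0.0]
wrist_force: [-0.4, 0.4, -0.5]
opening: 0.0857
grip_force: 0.0
clock: 1.82
eef_pos: [0.5382, 0.2317, 0.2699]
eef_rot: [0.014, 1.0, 0.0, -0.0]
wrist_force: [0.4, -0.1, 1.0]
opening: 0.085
grip_force: 0.0
1.8167 [0.53819807 0.23174618 0.26988191] [[-1.     0.029 -0.001]
 [ 0.029  1.     0.   ]
 [ 0.001  0.    -1.   ]] [0.27 0.33 0.12 1.36 0.   0.3 ]
0.0042890625
platform 21848 [595.5 231. ] [180.9 250.4] 87.4 z [0.099 0.101 0.102]
white 6696 [613.9 222.9] [ 61.3 109.5] 83.5 z [0.117 0.118 0.12 ]
```

View pics/w1.png

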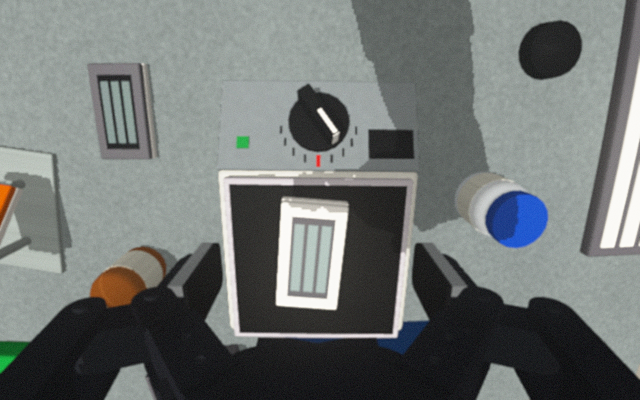

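Wrist view: dial centre ≈(319,122), white pointer end ≈(335,142), red zero mark ≈(318,160), white tray centre ≈(312,254); image down = +x, right = +y.

```bash
cat >> h.py <<'E'
def rect(q):
    # min-area rect of xy points in mm: centre, long side, short side, yaw of the long side (deg, -90..90)
    c,(a,b),t=cv2.minAreaRect((q[:,:2]*1000).astype(np.float32))
    if a<b: a,b,t=b,a,t+90
    return np.round(c,1),round(a,1),round(b,1),round((t+90)%180-90,1)
def dial(P):
    near=(abs(P[...,0]-.49)<.06)&(abs(P[...,1]-.23)<.11)
    q=P[near];q=q[~np.isnan(q).any(1)]
    n=np.array([-np.sin(np.radians(25)),0,np.cos(np.radians(25))]);n=R.from_euler("z",SY,degrees=True).apply(n)
    d=q@n
    h,e=np.histogram(d,bins=np.arange(d.min(),d.max(),.001));d0=np.median(d[abs(d-e[h.argmax()])<.003])
    u=R.from_euler("z",SY,degrees=True).apply([np.cos(np.radians(25)),0,np.sin(np.radians(25))]);v=np.cross(n,u)
    top=q[(d-d0>.031)&(d-d0<.041)]
    r=rect(np.c_[top@u,top@v]);c=np.array(r[0])/1000
    print("bar",len(top),r[1:],"h",np.median(top@n)-d0,"grip pt",(c[0]*u+c[1]*v+(d0+.033)*n).round(4),"panel d0",d0.round(4))
SY=-2.4
E
python3 - <<'E'
from h import *
import pickle
o,s=pickle.load(open("w1.pkl","rb"))
P=cloud(s,wristT(o,s));X,Y,Z=np.moveaxis(P,-1,0)
m=(abs(X-.632)<.1)&(abs(Y-.23)<.1)&(abs(Z-.101)<.005)&(X>.535);print("plat",rect(P[m]))
m=(abs(X-.632)<.1)&(abs(Y-.23)<.1)&(abs(Z-.118)<.005)&(X>.545);print("white",rect(P[m]),np.median(Z[m]))
dial(P)
p=pickle.load(open("s0.pkl","rb"))[1]["top"];P=cloud(p);dial(P)
X,Y,Z=np.moveaxis(P,-1,0)
m=(abs(X-.632)<.1)&(abs(Y-.23)<.1)&(abs(Z-.101)<.005);print("plat top",rect(P[m]))
# red mark
def red(s,P):
    h=cv2.cvtColor(s["img"],cv2.COLOR_RGB2HSV);m=((h[...,0]<8)|(h[...,0]>172))&(h[...,1]>130)&(abs(P[...,0]-.52)<.04)&(abs(P[...,1]-.23)<.05);print("red",m.sum(),P[m].mean(0).round(4))
red(p,P);red(s,cloud(s,wristT(o,s)))
E
```

```text
plat (array([630.3, 229.4]), 180.9, 180.8, 87.4)
white (array([613.9, 222.9]), 109.4, 61.3, -6.4) 0.11843161341397532
bar 949 (54.7, 14.4, 34.0) h 0.03640083035760151 grip pt [0.4791 0.235  0.0953] panel d0 -0.1447
bar 111 (54.0, 16.1, 34.4) h 0.03639885948495475 grip pt [0.4798 0.2361 0.0963] panel d0 -0.1442
plat top (array([628., 229.]), 180.9, 179.3, -2.2)
red 0 [nan nan nan]
red 35 [0.5268 0.2333 0.0816]<stdin>:13: RuntimeWarning: Mean of empty slice.
  ret = um.true_divide(
```

```bash
python3 -m jog '.1 .003 .2 -.2;.233 .007 .4 -.4;.233 .007 .52 -.6;.233 .007 .52 -.8;.233 .007 .52 -1;.233 .007 .52 -1;.233 .007 .52 -1;.233 .007 .52 -1;.233 .007 .52 -1;.233 .007 .52 -1' .28 20
python3 -m jog '0 0 0 -.2;0 0 .02 -.2;0 0 .04 -.2;0 0 .06 -.2;0 0 .08 -.2;0 0 .1 -.2;0 0 .12 -.2;0 0 .14 -.2;0 0 .152 -.2;0 0 .152 -.2'
python3 -c "
from h import *
save('top2.png',cv2.resize(snapshot('scene')['img'][190:310,310:450],None,fx=4,fy=4))"
```

```text
clock: 2.7
eef_pos: [0.4821, 0.2341, 0.1409]
eef_rot: [-0.243, 0.97, 0.0, 0.001]
wrist_force: [-0.0, -1.0, 0.1]
opening: 0.0238
grip_force: 0.0
clock: 3.53
eef_pos: [0.4809, 0.2336, 0.101]
eef_rot: [-0.294, 0.956, 0.0, -0.001]
wrist_force: [-0.2, -0.3, 0.1]
opening: 0.0236
grip_force: 0.0
```

View pics/top2.png

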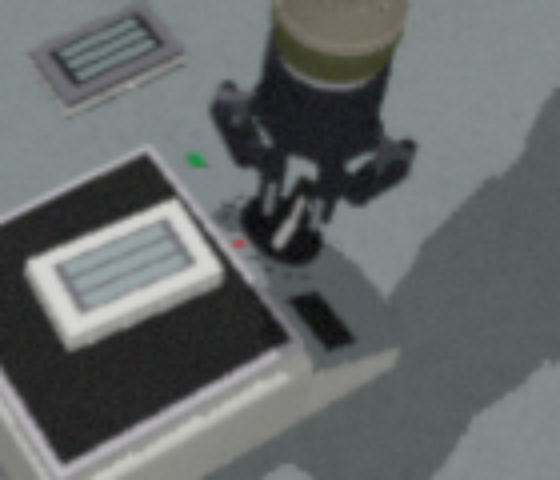

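The fingers stand on either side of the bar (crop ≈(290,215)), no force. Turn, then close to square the bar.

```bash
python3 -m jog '0 0 0 .1;0 0 0 .2;0 0 0 .3;0 0 0 .4;0 0 0 .5;0 0 0 .6;0 0 0 .7;0 0 0 .8;0 0 0 .9;0 0 0 1'
python3 -m jog '0 0 0 .1;0 0 0 .2;0 0 0 .227;0 0 0 .227;0 0 0 .227;0 0 0 .227;0 0 0 .227;0 0 0 .227;0 0 0 .227;0 0 0 .227' 
python3 -m jog '0 0 0 0;0 0 0 0;0 0 0 0;0 0 0 0;0 0 0 0;0 0 0 0;0 0 0 0;0 0 0 0;0 0 0 0;0 0 0 0' 0 30
python3 -c "
from h import *
print(R.from_quat(observe()['eef_rot']).as_matrix().round(4))"
```

```text
clock: 4.42
eef_pos: [0.4801, 0.2346, 0.1022]
eef_rot: [-0.036, 0.999, 0.001, -0.001]
wrist_force: [-4.4, 3.1, 3.9]
opening: 0.0239
grip_force: 2.2
clock: 5.25
eef_pos: [0.4816, 0.2338, 0.1021]
eef_rot: [0.023, 1.0, 0.0, 0.0]
wrist_force: [-2.0, 2.8, 3.0]
opening: 0.0238
grip_force: 1.8
clock: 6.08
eef_pos: [0.4831, 0.2349, 0.103]
eef_rot: [0.023, 1.0, 0.001, 0.002]
wrist_force: [-0.3, 5.1, 4.2]
opening: 0.0136
grip_force: 31.9
[[-0.999   0.0452  0.0036]
 [ 0.0452  0.999   0.0028]
 [-0.0035  0.0029 -1.    ]]
```

```bash
python3 -m jog '0 0 0 0;0 0 0 0;0 0 -.04 0;0 0 -.12 0;0 0 -.24 0;0 0 -.4 0;-.1 0 -.6 0;-.1 0 -.68 0;-.1 0 -.68 0;-.1 0 -.68 0' .28
python3 - <<'E'
from h import *
import h
o=observe();s=snapshot("wrist")
P=cloud(s,wristT(o,s));X,Y,Z=np.moveaxis(P,-1,0)
m=(abs(X-.632)<.1)&(abs(Y-.23)<.1)&(abs(Z-.101)<.005)&(X>.535);print("plat",rect(P[m]))
m=(abs(X-.632)<.1)&(abs(Y-.23)<.1)&(abs(Z-.118)<.005)&(X>.545);print("white",rect(P[m]))
dial(P)
E
```

```text
clock: 6.92
eef_pos: [0.5081, 0.2324, 0.2749]
eef_rot: [0.023, 1.0, 0.0, 0.003]
wrist_force: [-0.2, 0.5, -0.8]
opening: 0.0239
grip_force: 0.0
plat (array([621.3, 229.6]), 180.2, 162.8, 87.6)
white (array([614.2, 223.3]), 109.9, 60.2, -6.2)
bar 841 (54.5, 13.2, -0.1) h 0.03644668429593337 grip pt [0.4793 0.2352 0.0954] panel d0 -0.1447
```

Dial now at −0.1° of zero. Move over the rack, with the fingers at about tray width to calibrate the tip position.

```bash
python3 -m jog '-.03 -.16 -.05 0;-.06 -.32 -.05 0;-.09 -.48 -.05 0;-.11 -.64 -.05 0;-.13 -.8 -.05 0;-.144 -.88 -.05 0;-.144 -.88 -.05 0;-.144 -.88 -.05 0;-.144 -.88 -.05 0;-.144 -.88 -.05 0' .73
python3 -m jog '-.03 -.16 -.05 0;-.06 -.32 -.05 .1;-.09 -.48 -.05 .2;-.11 -.64 -.05 .27;-.13 -.8 -.05 .27;-.144 -.88 -.05 .27;-.144 -.88 -.05 .27;-.144 -.88 -.05 .27;-.144 -.88 -.05 .27;-.144 -.88 -.05 .27'
cat >> h.py <<'E'
def trays(s,P,lo=.03):
    # lid points by colour; plane fit; full outline from side-inclusive slab in plane coords
    hsv=cv2.cvtColor(s["img"],cv2.COLOR_RGB2HSV);H,S=hsv[...,0],hsv[...,1]
    for n,m in(("orange",(H<20)&(S>140)),("blue",(H>100)&(H<130)&(S>140))):
        m=m&(P[...,2]>lo)&(P[...,2]<.2)&(abs(P[...,1]+.215)<.13)&(abs(P[...,0]-.58)<.13)
        q=P[m]
        for _ in range(3):
            c=q.mean(0);nn=np.linalg.svd(q-c,full_matrices=False)[2][2];nn*=np.sign(nn[2]);q=q[abs((q-c)@nn)<.003]
        y=np.cross(nn,[nn[0],nn[1],0]);y/=np.linalg.norm(y);x=np.cross(y,nn)
        if x[0]<0: x,y=-x,-y
        a=P[(abs((P-c)@nn)<.003)&(np.linalg.norm(P-c,axis=-1)<.08)]
        r=rect(np.c_[a@x,a@y]);C=r[0][0]/1000*x+r[0][1]/1000*y+(c@nn)*nn
        print(n,len(a),r[1:],"lid centre",C.round(4),"tilt",np.degrees(np.arccos(nn[2])).round(1),"yaw",np.degrees(np.arctan2(x[1],x[0])).round(1),"mid",(C-.009*nn).round(4))
def tips(s):
    C=cloud(s,s["T_tool_cam"])
    m=(C[...,2]<.05)&(abs(C[...,1])<.07)&(abs(C[...,0])<.02)
    for sg in(1,-1):
        q=C[m&(sg*C[...,1]>0)];k=q[q[:,2]>q[:,2].max()-.004]
        print("finger",sg,len(q),"max z",np.percentile(q[:,2],[90,98,100]).round(4),"y at tip",np.percentile(sg*k[:,1],[2,50,98]).round(4))
E
python3 - <<'E'
from h import *
import pickle
o=observe();s=snapshot("wrist");pickle.dump((o,s),open("w2.pkl","wb"))
save("w2.png",s["img"]);P=cloud(s,wristT(o,s))
trays(s,P);tips(s)
tips(pickle.load(open("w1.pkl","rb"))[1])
p=pickle.load(open("s0.pkl","rb"))[1]["top"];trays(p,cloud(p))
p=pickle.load(open("s0.pkl","rb"))[1]["scene"];trays(p,cloud(p))
E
```

```text
clock: 7.8
eef_pos: [0.5317, 0.0124, 0.2839]
eef_rot: [0.022, 1.0, 0.0, -0.001]
wrist_force: [-0.3, 0.4, -0.3]
opening: 0.0623
grip_force: 0.0
clock: 8.63
eef_pos: [0.5583, -0.2083, 0.2971]
eef_rot: [0.092, 0.996, 0.0, -0.0]
wrist_force: [-0.2, -0.0, -0.1]
opening: 0.0624
grip_force: 0.0
orange 5362 (108.7, 61.5, 0.1) lid centre [ 0.5876 -0.156   0.0853] tilt 34.9 yaw -10.3 mid [ 0.5926 -0.1569  0.0779]
blue 5302 (109.5, 60.4, 0.2) lid centre [ 0.5658 -0.2748  0.085 ] tilt 34.9 yaw -10.3 mid [ 0.5709 -0.2758  0.0776]
finger 1 24898 max z [-0.0313 -0.0004  0.0137] y at tip [0.0309 0.0312 0.0314]
finger -1 24828 max z [-0.0306 -0.0006  0.0137] y at tip [0.0307 0.031  0.0313]
finger 1 24724 max z [-0.0297 -0.0056  0.0059] y at tip [0.0426 0.0429 0.0434]
finger -1 24582 max z [-0.0295 -0.0051  0.006 ] y at tip [0.0423 0.0427 0.0452]
orange 719 (110.6, 61.2, -0.6) lid centre [ 0.5855 -0.1547  0.0856] tilt 34.5 yaw -10.0 mid [ 0.5905 -0.1556  0.0782]
blue 738 (110.9, 62.0, -0.4) lid centre [ 0.5637 -0.2746  0.0858] tilt 35.1 yaw -10.3 mid [ 0.5688 -0.2756  0.0784]
orange 357 (111.4, 65.9, 1.7) lid centre [ 0.5905 -0.1563  0.0852] tilt 35.0 yaw -12.0 mid [ 0.5955 -0.1574  0.0778]
blue 277 (122.1, 108.6, -86.1) lid centre [ 0.5734 -0.2457  0.0848] tilt 35.6 yaw -11.8 mid [ 0.5785 -0.2468  0.0775]
```

View pics/w2.png

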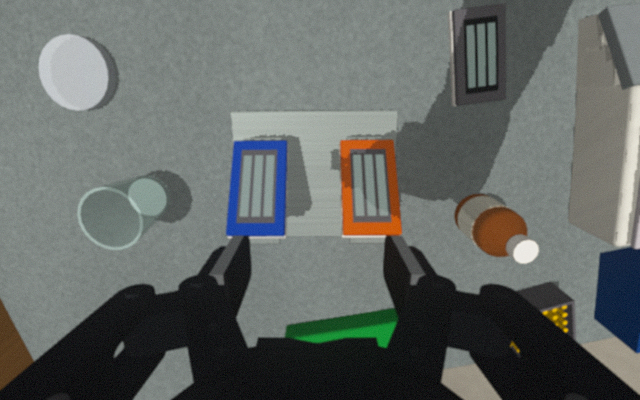

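Blue lid ≈(258,188), orange ≈(371,188), both tilted 35° and agreeing with the top view; tips lie 13.7 mm ahead of TCP at this opening. Descend on blue.

```bash
python3 -m jog '-.05 -.12 .1 -.01;-.097 -.256 .2 -.01;-.097 -.256 .3 -.01;-.097 -.256 .4 -.01;-.097 -.256 .5 -.01;-.097 -.256 .6 -.01;-.097 -.256 .66 -.01;-.097 -.256 .72 -.01;-.097 -.256 .78 -.01;-.097 -.256 .82 -.01' 1 30
python3 -m jog '0 0 .016 0;0 0 .032 0;0 0 .032 0;0 0 .032 0;0 0 .032 0;0 0 .032 0;0 0 .032 0;0 0 .032 0;0 0 .032 0;0 0 .032 0'
python3 -m jog '0 0 0 0;0 0 0 0;0 0 0 0;0 0 0 0;0 0 0 0;0 0 0 0;0 0 0 0;0 0 0 0;0 0 0 0;0 0 0 0' .6 30
```

```text
clock: 9.52
eef_pos: [0.5699, -0.2758, 0.0907]
eef_rot: [0.09, 0.996, 0.0, -0.001]
wrist_force: [-0.9, 0.2, -0.3]
opening: 0.0854
grip_force: 0.0
clock: 10.35
eef_pos: [0.5702, -0.2777, 0.0841]
eef_rot: [0.091, 0.996, 0.0, 0.0]
wrist_force: [0.1, 0.1, 0.2]
opening: 0.0854
grip_force: 0.0
clock: 11.18
eef_pos: [0.5703, -0.2773, 0.0842]
eef_rot: [0.091, 0.996, 0.0, 0.0]
wrist_force: [0.7, 2.6, 5.6]
opening: 0.0612
grip_force: 34.4
```

```bash
python3 -m jog '0 0 -.02 0;0 0 -.06 0;0 0 -.12 0;0 0 -.2 0;0 0 -.28 0;0 0 -.36 0;0 0 -.42 0;0 0 -.46 0;0 0 -.48 0;0 0 -.48 0'
python3 -m jog '.06 .02 0 0;.15 .06 0 0;.25 .1 .05 0;.35 .14 .12 0;.45 .18 .2 0;.54 .21 .3 0;.61 .235 .4 0;.656 .246 .48 0;.656 .246 .54 0;.656 .246 .58 0'
python3 -c "
from h import *
o=observe();s=snapshot('wrist');P=cloud(s,wristT(o,s));save('w3.png',s['img']);print(o['wrist_force'])
hsv=cv2.cvtColor(s['img'],cv2.COLOR_RGB2HSV);q=P[(hsv[...,0]>100)&(hsv[...,0]<130)&(hsv[...,1]>140)&(P[...,0]<.5)]
c=q.mean(0);n=np.linalg.svd(q-c,full_matrices=False)[2][2];print(len(q),c,n,q.min(0),q.max(0))"
```

```text
clock: 12.02
eef_pos: [0.5706, -0.2781, 0.2051]
eef_rot: [0.091, 0.996, -0.001, 0.001]
wrist_force: [0.5, -0.3, -0.8]
opening: 0.0613
grip_force: 33.6
clock: 12.85
eef_pos: [0.4171, -0.1857, 0.0563]
eef_rot: [0.091, 0.996, 0.001, -0.002]
wrist_force: [0.3, -0.8, -1.5]
opening: 0.061
grip_force: 33.6
[ 0.32270882 -0.7606917  -1.46472838]
11120 [ 0.40135274 -0.18239087  0.05111476] [ 0.63503146 -0.08465823 -0.76783334] [ 0.36412983 -0.24753499 -0.00089628] [ 0.46447371 -0.11960511  0.13823213]
```

View pics/w3.png

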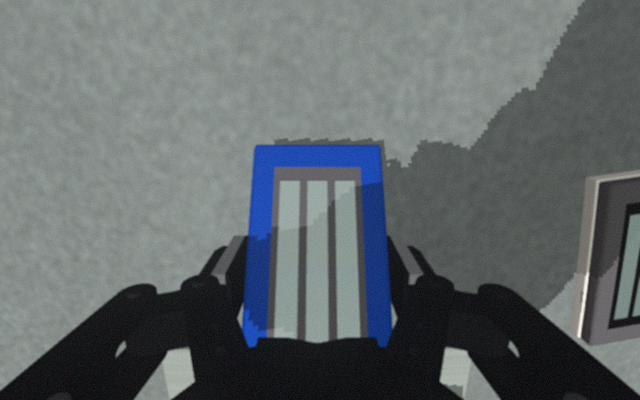

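Blue is held centrally, low end at (318,145). Press it level on the free table.

```bash
python3 -m jog '0 0 .02 0;0 0 .04 0;-.007 0 .06 0;-.014 0 .08 0;-.02 0 .1 0;-.026 0 .115 0;-.032 0 .13 0;-.036 0 .14 0;-.038 0 .15 0;-.04 0 .155 0'
python3 -c "
from h import *
print(observe()['wrist_force'],observe()['moment'])"
python3 -m jog '0 0 .003 0;0 0 .006 0;0 0 .008 0;0 0 .01 0;0 0 .01 0;0 0 .01 0;0 0 .01 0;0 0 .01 0;0 0 .01 0;0 0 .01 0'
cat >> h.py <<'E'
def held(s,o,hue,zmin=-.03):
    # lid of the tray in the hand, in TOOL coordinates: plane tilt and outline
    C=cloud(s,s["T_tool_cam"]);hsv=cv2.cvtColor(s["img"],cv2.COLOR_RGB2HSV);H,S=hsv[...,0],hsv[...,1]
    q=C[(H>hue[0])&(H<hue[1])&(S>140)&(abs(C[...,1])<.04)&(C[...,2]<.06)&(C[...,2]>zmin)&(abs(C[...,0])<.08)]
    for _ in range(5):
        c=np.median(q,0);n=np.linalg.svd(q-q.mean(0),full_matrices=False)[2][2];n*=-np.sign(n[2]);q=q[abs((q-q.mean(0))@n)<.003]
    m=q[:,0]>q[:,0].max()-.012
    yaw=np.polyfit(*(q[np.r_[[np.argmax(np.where((abs(q[:,1]-b)<.001),q[:,0],-1)) for b in np.linspace(-.022,.022,12)]]][:,[1,0]].T),1)
    print("held n",len(q),"tilt about y deg",np.degrees(np.arctan2(n[0],-n[2])).round(2),"about x",np.degrees(np.arctan2(n[1],-n[2])).round(2),"near end x",np.percentile(q[:,0],[98,99.5]).round(4),"fit end x",yaw[1].round(4),"yaw err",np.degrees(yaw[0]).round(2),"y",np.percentile(q[:,1],[.5,99.5]).round(4),"lid z",np.median(q[:,2]).round(4))
BLUE=(100,130);ORANGE=(-1,20)
E
python3 -c "
from h import *
o=observe();s=snapshot('wrist');print(o['wrist_force'],o['moment']);held(s,o,BLUE);tips(s)"
```

```text
clock: 13.73
eef_pos: [0.4347, -0.191, 0.0225]
eef_rot: [0.09, 0.996, -0.001, 0.005]
wrist_force: [6.4, 2.3, 8.8]
opening: 0.0617
grip_force: 35.5
[6.43436879 2.28282754 8.79679823] [ 0.54010876 -0.85306003 -0.16117938]
clock: 14.57
eef_pos: [0.435, -0.1914, 0.0203]
eef_rot: [0.091, 0.996, -0.001, 0.005]
wrist_force: [5.9, 1.6, 7.4]
opening: 0.0615
grip_force: 35.6
[5.87401696 1.63783944 7.3975887 ] [ 0.37962835 -0.92585346 -0.10193111]
held n 13146 tilt about y deg 7.26 about x -0.07 near end x [0.0565 0.0569] fit end x 0.057 yaw err -0.09 y [-0.0301  0.0302] lid z -0.0017
finger 1 34544 max z [0.0047 0.0203 0.0223] y at tip [0.037  0.0574 0.0695]
finger -1 34416 max z [0.0059 0.0205 0.022 ] y at tip [0.0365 0.0573 0.0695]
```

```bash
python3 -m jog '-.002 0 .008 0;-.004 0 .016 0;-.005 0 .024 0;-.005 0 .03 0;-.005 0 .035 0;-.005 0 .04 0;-.005 0 .04 0;-.005 0 .04 0;-.005 0 .04 0;-.005 0 .04 0'
python3 -c "
from h import *
o=observe();s=snapshot('wrist');print(o['wrist_force'],o['moment']);held(s,o,BLUE)"
```

```text
clock: 15.45
eef_pos: [0.4362, -0.1918, 0.0132]
eef_rot: [0.091, 0.996, -0.002, 0.005]
wrist_force: [-2.8, 4.2, 41.1]
opening: 0.0614
grip_force: 54.2
[-2.84553211  4.21541041 41.10566157] [ 1.66617273  1.01244351 -0.04867099]
held n 13703 tilt about y deg 0.48 about x -0.13 near end x [0.0568 0.0571] fit end x 0.0572 yaw err 0.01 y [-0.0301  0.0301] lid z -0.0058
```

Flat (0.5°) on the table, but the tips touch it: relax, open, regrip about 4 mm higher and centred.

```bash
python3 -m jog '.002 0 -.01 0;.004 0 -.02 0;.005 0 -.03 0;.005 0 -.034 0;.005 0 -.034 0;.005 0 -.034 0;.005 0 -.034 0;.005 0 -.034 0;.005 0 -.034 0;.005 0 -.034 0'
python3 -m jog '0 0 0 0;0 0 0 0;0 0 0 0;0 0 0 0;.004 0 -.01 0;.008 0 -.017 0;.008 0 -.017 0;.008 0 -.017 0;.008 0 -.017 0;.008 0 -.017 0' 1
python3 -m jog '0 0 0 0;0 0 0 0;0 0 0 0;0 0 0 0;0 0 0 0;0 0 0 0;0 0 0 0;0 0 0 0;0 0 0 0;0 0 0 0' .6 40
python3 -c "
from h import *
o=observe();s=snapshot('wrist');print(o['wrist_force'],o['moment']);held(s,o,BLUE)"
```

```text
clock: 16.33
eef_pos: [0.4297, -0.1892, 0.016]
eef_rot: [0.091, 0.996, 0.0, -0.0]
wrist_force: [-0.9, -0.1, -2.4]
opening: 0.0613
grip_force: 34.9
clock: 17.17
eef_pos: [0.4279, -0.1889, 0.0205]
eef_rot: [0.091, 0.996, 0.0, 0.0]
wrist_force: [-0.5, 0.1, 0.5]
opening: 0.0854
grip_force: 0.0
clock: 18.0
eef_pos: [0.4279, -0.1889, 0.0207]
eef_rot: [0.091, 0.996, 0.0, 0.0]
wrist_force: [-1.6, 1.0, 4.4]
opening: 0.061
grip_force: 44.1
[-1.57814714  0.98076861  4.39852358] [ 0.20966466  0.27903378 -0.03676749]
held n 12395 tilt about y deg 0.08 about x -0.01 near end x [0.0547 0.0551] fit end x 0.0552 yaw err -0.05 y [-0.0301  0.0301] lid z 0.0025
```

```bash
python3 -m jog '0 0 -.03 0;0 0 -.1 0;0 0 -.2 0;0 0 -.3 0;0 0 -.4 0;0 .03 -.5 0;-.02 .08 -.6 0;-.04 .16 -.7 0;-.06 .25 -.77 0;-.08 .34 -.8 0'
python3 -m jog '-.023 .09 0 0;-.047 .18 0 0;-.07 .27 0 -.02;-.094 .36 0 -.04;-.12 .45 0 -.06;-.14 .54 0 -.08;-.165 .63 0 -.1;-.19 .72 0 -.12;-.213 .81 0 -.137;-.217 .85 0 -.137'
python3 -c "
from h import *
o=observe();p=o['eef_pos'];M=R.from_quat(o['eef_rot']).as_matrix();print(M[:,1],(M.T@(np.array([.614,.2231,p[2]])-p)/.25).round(3),p)
s=snapshot('wrist');held(s,o,BLUE)"
```

```text
clock: 18.88
eef_pos: [0.4641, -0.1088, 0.2235]
eef_rot: [0.091, 0.996, -0.001, 0.002]
wrist_force: [-0.5, -0.2, -1.6]
opening: 0.0608
grip_force: 44.4
clock: 19.72
eef_pos: [0.5554, 0.0925, 0.2201]
eef_rot: [0.054, 0.999, 0.0, -0.0]
wrist_force: [0.1, -0.8, -2.4]
opening: 0.0605
grip_force: 44.4
[1.07630275e-01 9.94190665e-01 8.03938753e-04] [-0.177  0.545  0.   ] [0.55539295 0.09245642 0.2201078 ]
held n 12366 tilt about y deg 0.11 about x -0.0 near end x [0.0547 0.0551] fit end x 0.0552 yaw err -0.01 y [-0.0301  0.0303] lid z 0.0025
```

```bash
python3 -m jog '-.03 .09 0 0;-.06 .18 0 0;-.09 .27 0 0;-.12 .36 .02 0;-.145 .44 .05 0;-.16 .5 .08 0;-.172 .53 .11 0;-.177 .545 .14 0;-.177 .545 .16 0;-.177 .545 .18 0'
python3 -m jog '0 0 0 0;0 0 0 0;0 0 0 0;0 0 0 0;0 0 0 0;0 0 0 0;0 0 0 0;0 0 0 0;0 0 0 0;0 0 0 0'
python3 - <<'E'
from h import *
o=observe();p=o['eef_pos'];M=R.from_quat(o['eef_rot']).as_matrix();print(M[:,1],(M.T@(np.array([.614,.2231,p[2]])-p)*1000).round(2),p)
s=snapshot('wrist');held(s,o,BLUE)
P=cloud(s,wristT(o,s));h=cv2.cvtColor(s["img"],cv2.COLOR_RGB2HSV)
m=(h[...,1]<40)&(h[...,2]>140)&(abs(P[...,2]-.118)<.006)&(abs(P[...,0]-.60)<.09)&(abs(P[...,1]-.223)<.06)&(P[...,0]>.552)
C=cloud(s,s["T_tool_cam"])[m];print("white seen, tool coords",len(C),np.percentile(C[:,0],[.5,99.5]),np.percentile(C[:,1],[.5,99.5]),np.median(P[m][:,2]) if m.sum() else 0)
save("w4.png",s["img"])
E
```

```text
clock: 20.6
eef_pos: [0.613, 0.2199, 0.1745]
eef_rot: [0.055, 0.998, -0.0, -0.001]
wrist_force: [0.3, -0.2, -1.9]
opening: 0.0608
grip_force: 44.4
clock: 21.43
eef_pos: [0.6136, 0.2209, 0.1755]
eef_rot: [0.055, 0.998, 0.0, 0.0]
wrist_force: [-0.9, 0.3, -1.2]
opening: 0.061
grip_force: 44.4
[1.09737430e-01 9.93960609e-01 7.21007567e-05] [-0.16  2.26  0.  ] [0.61359422 0.22087531 0.17551169]
held n 12463 tilt about y deg 0.09 about x 0.03 near end x [0.0547 0.0551] fit end x 0.0551 yaw err -0.04 y [-0.0302  0.0303] lid z 0.0026
white seen, tool coords 572 [0.05191484 0.05439806] [-0.02741592  0.0319486 ] 0.11764479448981274
```

View pics/w4.png

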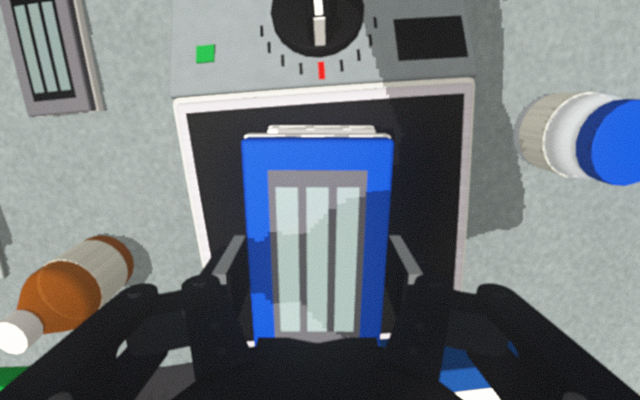

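Blue hovers over the white tray, whose near edge shows at (320,130), ~2 mm to tool +y; the dial pointer stands at the red mark. Correct and lower.

```bash
python3 -m jog '0 .005 .01 0;0 .009 .03 0;0 .009 .05 0;0 .009 .07 0;0 .009 .09 0;0 .009 .105 0;0 .009 .115 0;0 .009 .122 0;0 .009 .126 0;0 .009 .128 0'
python3 - <<'E'
from h import *
o=observe();p=o['eef_pos'];M=R.from_quat(o['eef_rot']).as_matrix();print((M.T@(np.array([.614,.2231,p[2]])-p)*1000).round(2),p,o["wrist_force"])
s=snapshot('wrist');P=cloud(s,wristT(o,s));h=cv2.cvtColor(s["img"],cv2.COLOR_RGB2HSV)
m=(h[...,1]<40)&(h[...,2]>140)&(abs(P[...,2]-.118)<.003)&(abs(P[...,0]-.60)<.09)&(abs(P[...,1]-.223)<.06)&(P[...,0]>.552)
C=cloud(s,s["T_tool_cam"])[m];print(len(C),C.min(0) if len(C) else 0,C.max(0) if len(C) else 0)
E
```

```text
clock: 22.32
eef_pos: [0.6139, 0.223, 0.1434]
eef_rot: [0.055, 0.998, 0.0, 0.0]
wrist_force: [-0.7, -0.0, -2.1]
opening: 0.0607
grip_force: 44.5
[-0.08  0.08  0.  ] [0.61390995 0.22302832 0.14344941] [-0.73232174 -0.04639155 -2.10122617]
0 0 0
```

```bash
python3 -m jog '0 0 .003 0;0 0 .006 0;0 0 .009 0;0 0 .012 0;0 0 .014 0;0 0 .016 0;0 0 .018 0;0 0 .02 0;0 0 .021 0;0 0 .021 0'
python3 -m jog '0 0 0 0;0 0 0 0;0 0 0 0;0 0 0 0;0 0 0 0;0 0 0 0;0 0 0 0;0 0 0 0;0 0 0 0;0 0 0 0'
```

```text
clock: 23.2
eef_pos: [0.6139, 0.2231, 0.1388]
eef_rot: [0.055, 0.998, 0.0, 0.0]
wrist_force: [-2.1, -0.2, 1.9]
opening: 0.0607
grip_force: 44.8
clock: 24.03
eef_pos: [0.6139, 0.2231, 0.1388]
eef_rot: [0.055, 0.998, 0.0, 0.0]
wrist_force: [-2.8, -0.7, 6.0]
opening: 0.0606
grip_force: 45.2
```

```bash
python3 -m jog '0 0 0 0;0 0 0 0;0 0 0 0;0 0 0 0;0 0 -.02 0;0 0 -.08 0;0 0 -.16 0;0 0 -.28 0;.1 0 -.4 0;.2 0 -.5 0' 1
python3 - <<'E'
from h import *
o=observe();s=snapshot('wrist');P=cloud(s,wristT(o,s));X,Y,Z=np.moveaxis(P,-1,0);print(o["eef_pos"])
b=(abs(X-.614)<.09)&(abs(Y-.223)<.06)
m=b&(abs(Z-.136)<.005);print("blue lid",rect(P[m]),np.median(Z[m]))
h=cv2.cvtColor(s["img"],cv2.COLOR_RGB2HSV)
m=b&(abs(Z-.105)>.006)&(Z<.128)&(Z>.11)&(h[...,2]>110);q=P[m]
u=np.array([np.cos(np.radians(-6.3)),np.sin(np.radians(-6.3))]);v=np.array([-u[1],u[0]]);d=q[:,:2]-[.614,.2231]
print("white sides",len(q),np.percentile(d@u,[0,1,99,100]).round(4),np.percentile(d@v,[0,1,99,100]).round(4))
m=b&(abs(Z-.136)<.004);d=P[m][:,:2]-[.614,.2231];print("blue",np.percentile(d@u,[0,1,99,100]).round(4),np.percentile(d@v,[0,1,99,100]).round(4))
dial(P)
E
```

```text
clock: 24.87
eef_pos: [0.5647, 0.2283, 0.2648]
eef_rot: [0.056, 0.998, 0.0, 0.001]
wrist_force: [0.4, 0.0, 0.7]
opening: 0.0854
grip_force: 0.0
[0.5647453  0.22830855 0.2648112 ]
blue lid (array([612.9, 223. ]), 108.7, 61.2, -6.5) 0.13641074127450378
white sides 281 [-0.0561 -0.0559 -0.0541 -0.0537] [-0.031  -0.0301  0.03    0.0305]
blue [-0.0555 -0.0549  0.0512  0.0533] [-0.0309 -0.03    0.0295  0.0304]
bar 981 (55.0, 14.1, 0.4) h 0.03642967519988925 grip pt [0.4792 0.2348 0.0954] panel d0 -0.1447
```

Blue is flush within ~1 mm, dial still at zero. Now orange.

```bash
python3 -m jog '-.02 -.12 0 0;-.04 -.25 0 0;-.07 -.38 0 0;-.09 -.5 0 0;-.11 -.63 0 0;-.13 -.74 0 0;-.136 -.759 0 0;-.136 -.759 0 0;-.136 -.759 0 0;-.136 -.759 0 0' 1 35
python3 -m jog '-.02 -.12 0 .03;-.04 -.25 0 .06;-.07 -.38 0 .1;-.09 -.5 0 .13;-.11 -.63 .05 .13;-.13 -.74 .1 .13;-.136 -.759 .2 .13;-.136 -.759 .3 .13;-.136 -.759 .3 .13;-.136 -.759 .3 .13'
python3 - <<'E'
from h import *
o=observe();p=o['eef_pos'];M=R.from_quat(o['eef_rot']).as_matrix();print(M[:,1],(M.T@(np.array([.5896,-.1564,.0885])-p)/.25).round(3),p)
s=snapshot('wrist');P=cloud(s,wristT(o,s));h=cv2.cvtColor(s["img"],cv2.COLOR_RGB2HSV)
C=cloud(s,s["T_tool_cam"]);q=C[(h[...,0]<20)&(h[...,1]>140)&(abs(C[...,1])<.045)&(abs(C[...,0])<.07)&(C[...,2]>.04)]
print("orange y in tool",np.percentile(q[:,1],[.5,50,99.5]).round(4),"x",np.percentile(q[:,0],[.5,99.5]).round(4))
E
```

```text
clock: 25.75
eef_pos: [0.577, 0.0372, 0.2633]
eef_rot: [0.054, 0.999, 0.0, -0.0]
wrist_force: [0.1, 0.4, -0.7]
opening: 0.085
grip_force: 0.0
clock: 26.58
eef_pos: [0.5892, -0.1544, 0.187]
eef_rot: [0.088, 0.996, 0.001, -0.002]
wrist_force: [0.6, 0.7, 0.2]
opening: 0.0853
grip_force: 0.0
[0.17559168 0.98446242 0.00114048] [-0.004 -0.008  0.394] [ 0.58920079 -0.15444277  0.18703252]
orange y in tool [-0.0315 -0.0012  0.0283] x [-0.0438  0.0449]
```

```bash
python3 -m jog '-.002 -.007 .04 0;-.004 -.007 .1 0;-.004 -.007 .16 0;-.004 -.007 .22 0;-.004 -.007 .28 0;-.004 -.007 .32 0;-.004 -.007 .35 0;-.004 -.007 .375 0;-.004 -.007 .394 0;-.004 -.007 .394 0'
python3 -m jog '0 0 0 0;0 0 0 0;0 0 0 0;0 0 0 0;0 0 0 0;0 0 0 0;0 0 0 0;0 0 0 0;0 0 0 0;0 0 0 0' .6 35
python3 -m jog '0 0 -.02 0;0 0 -.06 0;0 0 -.12 0;0 0 -.2 0;0 0 -.28 0;0 0 -.36 0;0 0 -.42 0;0 0 -.46 0;0 0 -.48 0;0 0 -.48 0'
python3 -c "
from h import *
o=observe();s=snapshot('wrist');held(s,o,ORANGE)"
```

```text
clock: 27.47
eef_pos: [0.5906, -0.1578, 0.0892]
eef_rot: [0.089, 0.996, 0.0, -0.0]
wrist_force: [-0.5, 0.6, -0.7]
opening: 0.0851
grip_force: 0.0
clock: 28.3
eef_pos: [0.5913, -0.1581, 0.0908]
eef_rot: [0.089, 0.996, -0.0, 0.001]
wrist_force: [-1.0, 1.0, 6.0]
opening: 0.0608
grip_force: 39.1
clock: 29.13
eef_pos: [0.5912, -0.1583, 0.211]
eef_rot: [0.089, 0.996, -0.0, 0.001]
wrist_force: [1.0, -0.1, -2.2]
opening: 0.0608
grip_force: 38.4
held n 10551 tilt about y deg 34.97 about x 0.06 near end x [0.0477 0.0482] fit end x 0.0483 yaw err -0.12 y [-0.0303  0.0304] lid z 0.0118
```

```bash
python3 -m jog '.06 -.02 0 0;.15 -.05 0 0;.25 -.09 .03 0;.35 -.13 .1 0;.45 -.16 .2 0;.54 -.19 .3 0;.59 -.21 .4 0;.614 -.22 .5 0;.614 -.22 .57 0;.614 -.22 .61 0'
python3 -m jog '0 0 .02 0;0 0 .04 0;-.007 0 .06 0;-.014 0 .08 0;-.02 0 .1 0;-.026 0 .115 0;-.032 0 .13 0;-.036 0 .145 0;-.038 0 .16 0;-.04 0 .175 0'
python3 -c "
from h import *
o=observe();s=snapshot('wrist');print(o['wrist_force'],o['moment']);held(s,o,ORANGE)"
```

```text
clock: 30.02
eef_pos: [0.4269, -0.1835, 0.054]
eef_rot: [0.089, 0.996, 0.001, -0.003]
wrist_force: [-0.3, -0.5, -1.4]
opening: 0.0608
grip_force: 38.4
clock: 30.85
eef_pos: [0.4443, -0.1884, 0.0172]
eef_rot: [0.089, 0.996, -0.001, 0.005]
wrist_force: [-7.3, 5.6, 53.2]
opening: 0.0611
grip_force: 49.1
[-7.33609965  5.63920722 53.2282345 ] [ 1.2663172   1.17687659 -0.4568329 ]
held n 13745 tilt about y deg -0.43 about x -0.09 near end x [0.059  0.0593] fit end x 0.0594 yaw err -0.11 y [-0.0302  0.0303] lid z -0.0012
```

```bash
python3 -m jog '.002 0 -.01 0;.004 0 -.02 0;.005 0 -.03 0;.005 0 -.034 0;.005 0 -.034 0;.005 0 -.034 0;.005 0 -.034 0;.005 0 -.034 0;.005 0 -.034 0;.005 0 -.034 0'
python3 -m jog '0 0 0 0;0 0 0 0;0 0 0 0;0 0 0 0;.008 0 0 0;.016 0 0 0;.016 0 0 0;.016 0 0 0;.016 0 0 0;.016 0 0 0' 1
python3 -m jog '0 0 0 0;0 0 0 0;0 0 0 0;0 0 0 0;0 0 0 0;0 0 0 0;0 0 0 0;0 0 0 0;0 0 0 0;0 0 0 0' .6 40
python3 -c "
from h import *
o=observe();s=snapshot('wrist');print(o['wrist_force'],o['moment']);held(s,o,ORANGE)"
```

```text
clock: 31.73
eef_pos: [0.4384, -0.1864, 0.0218]
eef_rot: [0.089, 0.996, 0.0, -0.0]
wrist_force: [-0.3, -0.0, -1.0]
opening: 0.0611
grip_force: 43.3
clock: 32.57
eef_pos: [0.4347, -0.1858, 0.022]
eef_rot: [0.089, 0.996, 0.0, 0.0]
wrist_force: [0.0, -0.5, -0.1]
opening: 0.0855
grip_force: 0.0
clock: 33.4
eef_pos: [0.4347, -0.1858, 0.0223]
eef_rot: [0.089, 0.996, 0.0, 0.0]
wrist_force: [-0.4, 0.9, 5.3]
opening: 0.0607
grip_force: 43.9
[-0.3674452   0.87529792  5.32705221] [ 0.21211525  0.23109923 -0.04004536]
held n 12553 tilt about y deg 0.06 about x -0.01 near end x [0.0552 0.0557] fit end x 0.0557 yaw err -0.21 y [-0.0302  0.0303] lid z 0.004
```

```bash
python3 -m jog '0 0 -.03 0;0 0 -.1 0;0 0 -.2 0;0 0 -.3 0;0 0 -.4 0;0 .03 -.5 0;-.02 .08 -.6 0;-.04 .16 -.7 0;-.06 .25 -.79 0;-.08 .34 -.84 0'
python3 -m jog '-.023 .09 0 0;-.047 .18 0 0;-.07 .27 0 -.02;-.094 .36 0 -.04;-.12 .45 0 -.06;-.14 .54 0 -.08;-.165 .63 0 -.1;-.19 .72 0 -.12;-.213 .81 0 -.127;-.217 .85 0 -.127'
python3 -c "
from h import *
o=observe();p=o['eef_pos'];M=R.from_quat(o['eef_rot']).as_matrix();print(M[:,1],(M.T@(np.array([.6144,.2230,.195])-p)/.25).round(3),p)
s=snapshot('wrist');held(s,o,ORANGE)"
```

```text
clock: 34.28
eef_pos: [0.4703, -0.1054, 0.2349]
eef_rot: [0.089, 0.996, -0.0, 0.002]
wrist_force: [1.0, -1.2, -1.5]
opening: 0.0609
grip_force: 44.2
clock: 35.12
eef_pos: [0.5611, 0.096, 0.2317]
eef_rot: [0.055, 0.998, 0.0, -0.0]
wrist_force: [0.6, -0.1, -1.5]
opening: 0.0609
grip_force: 44.1
[1.09374073e-01 9.94000384e-01 7.41082979e-04] [-0.156  0.528  0.147] [0.56112346 0.09602334 0.23167616]
held n 12563 tilt about y deg 0.1 about x 0.03 near end x [0.0552 0.0556] fit end x 0.0557 yaw err -0.22 y [-0.0302  0.0304] lid z 0.0041
```

```bash
python3 -m jog '-.03 .09 0 0;-.06 .18 0 0;-.09 .27 0 0;-.11 .36 .02 0;-.13 .44 .05 0;-.145 .5 .08 0;-.153 .525 .11 0;-.156 .537 .13 0;-.156 .537 .14 0;-.156 .537 .147 0'
python3 -m jog '0 0 0 0;0 0 0 0;0 0 0 0;0 0 0 0;0 0 0 0;0 0 0 0;0 0 0 0;0 0 0 0;0 0 0 0;0 0 0 0'
python3 - <<'E'
from h import *
o=observe();p=o['eef_pos'];M=R.from_quat(o['eef_rot']).as_matrix();print(np.degrees(np.arcsin(M[0,1])),(M.T@(np.array([.6144,.2230,p[2]])-p)*1000).round(2),p)
s=snapshot('wrist');held(s,o,ORANGE)
P=cloud(s,wristT(o,s));h=cv2.cvtColor(s["img"],cv2.COLOR_RGB2HSV);C=cloud(s,s["T_tool_cam"])
m=(h[...,0]>100)&(h[...,0]<130)&(h[...,1]>140)&(abs(P[...,2]-.136)<.004)&(abs(C[...,0]-.05)<.03)&(abs(C[...,1])<.045)
print("blue seen, tool",m.sum(),np.percentile(C[m],[.5,99.5],axis=0).round(4) if m.sum() else 0)
E
```

```text
clock: 36.0
eef_pos: [0.6135, 0.2219, 0.1945]
eef_rot: [0.056, 0.998, -0.0, -0.001]
wrist_force: [0.1, 0.5, -1.6]
opening: 0.0607
grip_force: 44.2
clock: 36.83
eef_pos: [0.6141, 0.2229, 0.1952]
eef_rot: [0.056, 0.998, 0.0, -0.0]
wrist_force: [-0.7, 0.0, -1.2]
opening: 0.0611
grip_force: 44.2
6.393210970840029 [-0.31  0.09  0.  ] [0.61408045 0.22294729 0.19522221]
held n 12623 tilt about y deg 0.1 about x 0.01 near end x [0.0552 0.0556] fit end x 0.0557 yaw err -0.3 y [-0.0302  0.0304] lid z 0.0041
blue seen, tool 414 [[ 0.0529 -0.0293  0.0576]
 [ 0.0551  0.0297  0.0613]]
```

```bash
python3 -m jog '-.001 0 .01 0;-.002 0 .03 0;-.002 0 .05 0;-.002 0 .07 0;-.002 0 .09 0;-.002 0 .105 0;-.002 0 .115 0;-.002 0 .122 0;-.002 0 .126 0;-.002 0 .128 0'
python3 -m jog '0 0 .003 0;0 0 .006 0;0 0 .009 0;0 0 .012 0;0 0 .014 0;0 0 .016 0;0 0 .018 0;0 0 .02 0;0 0 .021 0;0 0 .021 0'
python3 -m jog '0 0 0 0;0 0 0 0;0 0 0 0;0 0 0 0;0 0 0 0;0 0 0 0;0 0 0 0;0 0 0 0;0 0 0 0;0 0 0 0'
```

```text
clock: 37.72
eef_pos: [0.6146, 0.2229, 0.1632]
eef_rot: [0.056, 0.998, 0.0, 0.0]
wrist_force: [0.4, 0.6, -1.3]
opening: 0.0609
grip_force: 44.2
clock: 38.55
eef_pos: [0.6146, 0.2229, 0.1583]
eef_rot: [0.056, 0.998, 0.0, 0.0]
wrist_force: [-1.4, 0.8, 0.8]
opening: 0.0607
grip_force: 44.4
clock: 39.38
eef_pos: [0.6146, 0.2229, 0.1583]
eef_rot: [0.056, 0.998, 0.0, 0.0]
wrist_force: [-2.6, 0.3, 5.3]
opening: 0.0611
grip_force: 44.8
```

```bash
python3 -m jog '0 0 0 0;0 0 0 0;0 0 0 0;0 0 0 0;0 0 -.02 0;0 0 -.08 0;0 0 -.16 0;0 0 -.28 0;.1 0 -.4 0;.2 0 -.5 0' 1
python3 -m jog '0 0 0 0;.05 0 0 0;.1 0 0 0;.15 0 0 0;.15 0 0 0;.15 0 0 0;.15 0 0 0;.15 0 0 0;.15 0 0 0;.15 0 0 0'
python3 - <<'E'
from h import *
o=observe();s=snapshot('wrist');P=cloud(s,wristT(o,s));X,Y,Z=np.moveaxis(P,-1,0)
b=(abs(X-.614)<.09)&(abs(Y-.223)<.06)
m=b&(abs(Z-.154)<.005);print("orange lid",rect(P[m]),np.median(Z[m]))
u=np.array([np.cos(np.radians(-6.4)),np.sin(np.radians(-6.4))]);v=np.array([-u[1],u[0]])
for n,lo,hi in(("white",.112,.12),("blue",.124,.134),("orange",.145,.16)):
    d=P[b&(Z>lo)&(Z<hi)][:,:2]-[.614,.2231];print(n,len(d),np.percentile(d@u,[1,50,99]).round(4),np.percentile(d@v,[1,99]).round(4))
dial(P)
t=snapshot("top");save("top9.png",cv2.resize(t["img"][120:260,150:520],None,fx=2,fy=2))
E
```

```text
clock: 40.22
eef_pos: [0.5654, 0.2282, 0.2845]
eef_rot: [0.056, 0.998, 0.0, 0.001]
wrist_force: [0.1, 0.2, 0.3]
opening: 0.0851
grip_force: 0.0
clock: 41.05
eef_pos: [0.5281, 0.2324, 0.2827]
eef_rot: [0.056, 0.998, -0.0, -0.0]
wrist_force: [1.1, 0.4, 0.4]
opening: 0.086
grip_force: 0.0
orange lid (array([613.3, 222.8]), 109.4, 61.4, -6.8) 0.15442012499779284
white 84 [-0.0553 -0.0544 -0.0537] [-0.029   0.0279]
blue 281 [-0.056 -0.055 -0.054] [-0.03    0.0297]
orange 7567 [-0.0549 -0.0076  0.052 ] [-0.0299  0.0294]
bar 838 (55.2, 14.0, 0.3) h 0.036389536414002596 grip pt [0.4791 0.2348 0.0953] panel d0 -0.1447
```

```bash
python3 -c "
from h import *
save('end.png',snapshot('scene')['img'][130:330,220:460].repeat(3,0).repeat(3,1))"
```

```text
(no output)
```

View pics/end.png

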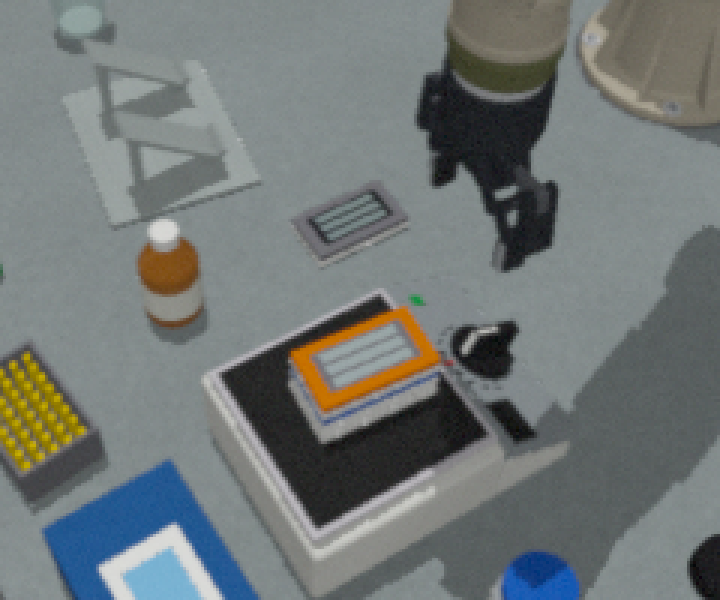

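The crop shows the orange/blue/white pile flush at (370,375), the dial pointer towards the red mark at (450,362), and the rack empty with bystanders in place. All three tray end faces agree within 1 mm.

```bash
python3 -c "
from rig import hand_in
print(hand_in())"
```

```text
the job is handed in; nothing more can be done
None
```

I handed the job in at about 41 s: the dial reads within 0.5° of zero, blue and orange are stacked lid up on the white tray with edges flush to about 1 mm, and the grey tray and bottle show undisturbed in the last picture (I did not re-check the jar, petri dish or beaker).

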